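Nest a spring-return travel sensor and hold its rod at the index

ROBOT

A 6-joint arm with a two-finger parallel gripper is mounted at the origin on the work surface. World frame = base frame: x ahead of the robot, y to its left, z up, the work surface at z = 0. Lengths are in m, angles in rad, forces in N, time in s.
With the tool pointing down it reaches from about 0.325 to 0.925 m from the base axis. Payload 3.1 kg.
Tool frame: the origin (TCP) lies between the finger pads; the fingertips stand 8 mm ahead of it and the grasp point (between the pads) lies 11 mm behind it; z points along the fingers, y is the line along which they close (so a half turn about z gives the same grasp; the last joint's range is limited). The gripper opens to 85 mm and grips with 20 to 120 N. Pads are 22 mm wide; open, the fingers measure 114 mm over their backs; the gripper's body (76 mm by 85 mm) begins 54 mm behind the grasp point. The pads swing forward as they close: fully open they stand 13 mm farther back than shut.
Start: joints at [-1.382, 0.217, 1.613, -0, 1.311, -0.112], TCP at [0.185, -0.597, 0.219] pointing down, gripper open.
Joint ranges: [-2.75, 2.75], [-0.78, 2.1], [0.31, 2.55], [-1.13, 4.27], [0.13, 2.63], [-2.58, 2.58]. Speed limits (rad/s): [2.79, 2.79, 3.14, 3.14, 3.14, 3.14].

INTERFACE

Orientations are given as a rotation vector (axis times angle).
In Python, from bench import monitor, grab_frame, job gives the robot as it stands.
- The arm moves only by the tool send_rows, never from a script. Its argument "plan" is a list of rows, each an object of numbers: "tx", "ty", "tz": the shift along the tool's x, y, z in cm; "ax", "ay", "az": the turn, a rotation vector about the tool's x, y, z in rad; "grip": the closure, from -1 (fully open) to 1 (shut), so that 0 is half open. A call has 1 to 8 rows; each row shifts and turns the commanded pose from where the row before left it, along the tool's axes as they then stand; what a row does not reach is not made up. A row lasts 1/12 s, in which the tool goes at most 41.7 mm and 7.16 degrees, less where a joint would pass 70% of its speed; a pose out of reach is approached as far as the arm can. A call with a gripper value outside its range is refused whole. The fingers move at their own pace and stop on an object; "newtons" is the grip in N (left out, the last holds). Time passes only in rows, so rows that do not move let the fingers close. It gives the time, the measured TCP pose, the force, the opening and the grip force at its end, in the units of the state.
- monitor.get_state(): the state, without advancing time (a new reading comes with each control period).
- grab_frame(name): name is "side" or "top"; returns a dict with "color" (384x512x3 uint8, blue, green, red), "depth" (384x512 float32, m along the optical axis (not along the pixel's ray), 0 where there is no reading), "intrinsics" (3x3 intrinsics, pixels), "k1" (the pictures are not rectified: a ray, as slopes to the right and down, at radius r is drawn at 1 + k1 r^2 times it, then the intrinsics apply), "rvec" (rotation vector, rad) and "tvec" (3), from world to camera coordinates, as OpenCV has them. Camera axes: x right, y down, z forward; pixel columns grow to the right and rows downward; lengths in m; the calibration is good to about 2 mm. A picture is of the moment at which its call begins.
- job.hand_in(): hands the job in; it is judged then, once.
The state is a dict: "time_s": time; "joints": joint angles; "joint_vel": joint speeds; "tau": joint torques, N m; "eef_pos": TCP position; "orientation": TCP orientation; "wrist_force": force on the tool from outside, world axes, zero at the start; "ft_torque": the same for the moment, N m; "width": finger opening in m; "gripper_force": force on a finger pad.
Only numpy, scipy, OpenCV 4.12 (cv2) and the standard library are available. Lean on these libraries where they do the work, as an engineer would, in place of code of your own. Each camera call takes 0.05 s, during which the arm holds its last target. There are 200 camera calls.

TASK

Lower the loose travel sensor into the nest of the calibration jig, rod pointing along the scale, so that it lies flat and fully down. Then pull its sprung rod out by the knob until the knob's end face stands straight above the line on the sliding index, without running on past it, and keep it there for the reading: finish while still holding the rod against its spring. Do not drop the sensor, shift the index or disturb the other things on the bench.

Things in the scene. Friction and masses are not known exactly. Their poses are not given: they have to be found in the camera images.
- sensor: Loose travel sensor (linear potentiometer) on the bench: aluminium bar body 130 x 40 x 40 mm (x, y, z), black end caps, 0.35 to 0.55 kg with rod. Origin: centre of the body's underside; +x points out of the front end, where the rod comes out; z up. A brass bushing, 16 mm diameter, stands 8 mm out of the front; contact pads on the flat rear end. Grip across the 40 mm width (y).
- sensor_rod: The sensor's sliding part: 10 mm steel rod on the body's x axis, 20 mm above the underside, ending in a black round knob 28 mm diameter, 18 mm long (x). Axes and origin as sensor at rest; slides along +x. At rest 45 mm of bushing and rod show between body and knob. A spring draws it home: 5 N at rest, 1.1 N more per 10 mm; stroke 75 mm. Let go, it springs back.
- knob_face (a point): Centre of the knob's outer end face (away from the sensor): at rest 128 mm along +x from the sensor's origin, 20 mm above its underside. The knob's middle is 9 mm behind it.
- jig: Calibration jig, fixed to the bench, place and heading vary: aluminium base plate 300 x 90 x 8 mm with the nest and, in front of it, the engraved scale. Origin: on the bench under the nest's centre; +x runs from the nest along the scale, the way the rod is pulled; z up. The plate spans x -95 to 205 mm. Behind the nest's rear wall sits a black contact block.
- nest (a point): Centre of the nest's floor, 35 mm above the bench, jig's axes: the seated sensor's origin belongs here, x axes alike, with 3 mm play each way in x and y. Side cheeks at the four corners only (|x| 38 to 68 mm, inner faces y +-23 mm, 22 mm high, lips leaning outward to 34 mm); between them the flanks are open for fingers and the floor is 34 mm wide.
- rod_slot (a point): Middle of the 26 mm slot between the two front cheeks, open at the top, 73 mm along +x from the nest's centre and 55 mm above the bench, where the seated rod's axis runs. The cheeks (x 68 to 78 mm, to 65 mm above the bench, lips to 72 mm) stop the sensor's front end and take the pull. The nest's rear wall has its inner face at x -68 mm and reaches 61 mm, lip to 70 mm.
- index_line (a point): Middle of the white line across the top of the sliding index, 14.5 mm above the bench, on the jig's centre line (jig's axes), 158 to 188 mm along +x from the jig's origin; the seated knob's end face starts 27 to 63 mm short of it. The index: dark steel saddle, 14 mm (x) by 104 mm, straddling the base plate, clamped by a brass thumbscrew at its +y end.
- block_a: Bystander: white ceramic terminal block, 40 x 64 x 26 mm with two steel posts to 46 mm; origin under its centre.
- block_b: Bystander: another such terminal block; origin under its centre.
- shunt_box: Bystander: aluminium die-cast box 60 x 94 x 38 mm with a short socket on each end; origin under its centre.
- transformer: Bystander: heavy grey transformer with dark laminated core on a steel foot 90 x 120 mm, 130 mm high; origin under its centre.
- multimeter: Bystander: grey hand multimeter lying on its back, 180 x 85 x 46 mm; origin under its centre.
- screwdriver: Bystander: screwdriver 190 mm long, lying near the robot.
- calliper: Bystander: steel calliper 230 x 80 x 12 mm lying flat; origin under the middle of its beam.
There are look-alikes about, which are no part of the job. Leave any blue look-alike of the sensor alone.

How it is judged:
By the outcome, as a careful person would: the job done as asked, in the order asked, and still so for the second after the job is handed in, while the arm keeps its last pose, push and grip.
It also fails if it takes over 54 s, if anything falls off the work surface, if the arm or the gripper's body presses on something with over 40 N, if the wrist force passes 120 N, or if a joint passes its speed limit or range.

## Working session

There is one attempt and no reset: what is moved stays moved. The work goes in short steps, Python scripts to look and compute and a tool call to move; the robot and the scene stay as the last step left them, time stands still between calls to the robot, and variables do not carry over. Pictures are saved under pics/ and viewed, at most 10 in all, crops included, and the job is handed in when it is done.

Besides the shell and the picture viewer there is one more tool, called after "Request:" by a JSON object that holds its "api" and its "payload". send_rows: Moves the arm, as the interface text tells. Its arguments: {"type":"object","properties":{"plan":{"type":"array"},"newtons":{"type":"number"}},"required":["plan"]}

```bash
mkdir -p pics
cat > h.py <<'E'
import numpy as np, cv2
from scipy.spatial.transform import Rotation as R
from bench import monitor, grab_frame, job
def save(f,name):
    np.savez(f'pics/{name}.npz',**{k:np.array(v) for k,v in f.items()}); cv2.imwrite(f'pics/{name}.png',f['color'])
def load(name): return dict(np.load(f'pics/{name}.npz'))
def unproj(f,u,v,z=None,d=None):
    """world point of pixel: on plane z=..., or using depth"""
    K=f['intrinsics'];k1=float(f['k1'])
    xd,yd=(u-K[0,2])/K[0,0],(v-K[1,2])/K[1,1]
    p=cv2.undistortPoints(np.array([[[u,v]]],float),K,np.array([k1,0,0,0,0.]))[0,0]
    Rm=cv2.Rodrigues(f['rvec'])[0];t=f['tvec'].ravel()
    ray=Rm.T@np.array([p[0],p[1],1]);c=-Rm.T@t
    if z is not None: return c+ray*(z-c[2])/ray[2]
    if d is None: d=float(np.median(f['depth'][int(v)-1:int(v)+2,int(u)-1:int(u)+2]))
    return c+ray*d
def proj(f,P):
    return cv2.projectPoints(np.array(P,float).reshape(-1,1,3),f['rvec'],f['tvec'],f['intrinsics'],np.array([float(f['k1']),0,0,0,0.]))[0][:,0]
E
python3 - <<'E'
from h import *
for n in('top','side'):
    f=grab_frame(n);save(f,n+'0');Rm=cv2.Rodrigues(f['rvec'])[0];print(n,-Rm.T@f['tvec'].ravel(),f['intrinsics'][0,0],f['k1'])
a=cv2.imread('pics/top0.png');cv2.imwrite('pics/top0b.png',cv2.resize(a,(800,600),interpolation=cv2.INTER_CUBIC))
a=cv2.imread('pics/side0.png');cv2.imwrite('pics/side0b.png',cv2.resize(a,(800,600),interpolation=cv2.INTER_CUBIC))
print(monitor.get_state())
E
```

```text
top [ 0.4484891  -0.04388902  1.45732684] 445.99243078160777 -0.13170827275421457
side [0.09390931 0.99683706 1.17149961] 436.57742512418463 0.05857433006668994
{'time_s': 0.1, 'joints': array([-1.38222833e+00,  2.17704373e-01,  1.61480015e+00,  9.88500729e-06,
        1.31132731e+00, -1.12226173e-01]), 'joint_vel': array([-7.50834381e-04, -1.87720104e-03, -1.80156452e-03,  9.73343226e-04,
        8.77827603e-04, -4.27755059e-05]), 'tau': array([-1.14344712e-03, -3.98076367e+01, -3.04969990e+01, -2.09289751e-04,
        4.26450410e-03,  9.61654138e-06]), 'eef_pos': array([ 0.18503529, -0.59616322,  0.21746916]), 'orientation': array([-3.10391724e+00, -4.70367908e-01,  1.19148671e-04]), 'wrist_force': array([ 0.68206009, -0.5952691 , -0.08663884]), 'ft_torque': array([0.02346839, 0.02076807, 0.08113665]), 'gripper_force': 0.0, 'width': 0.08547722569262313}
```

View pics/top0b.png

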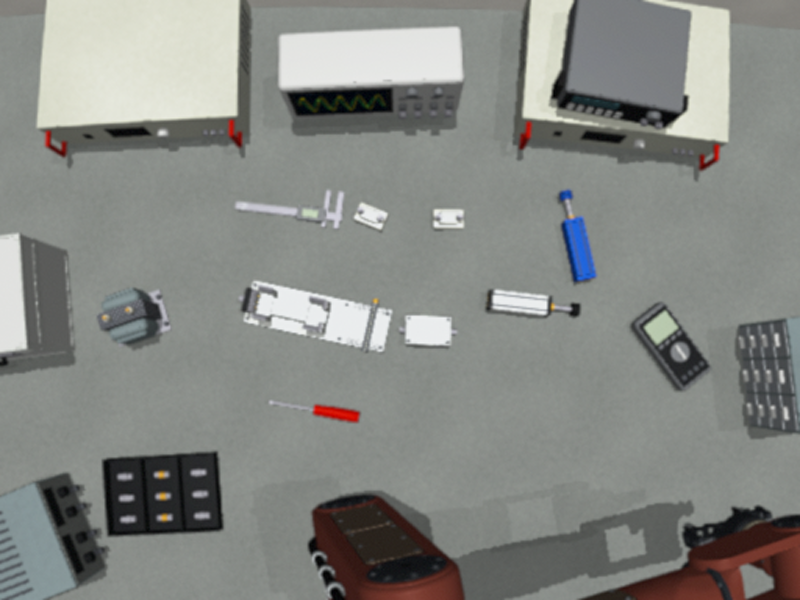

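View pics/side0b.png

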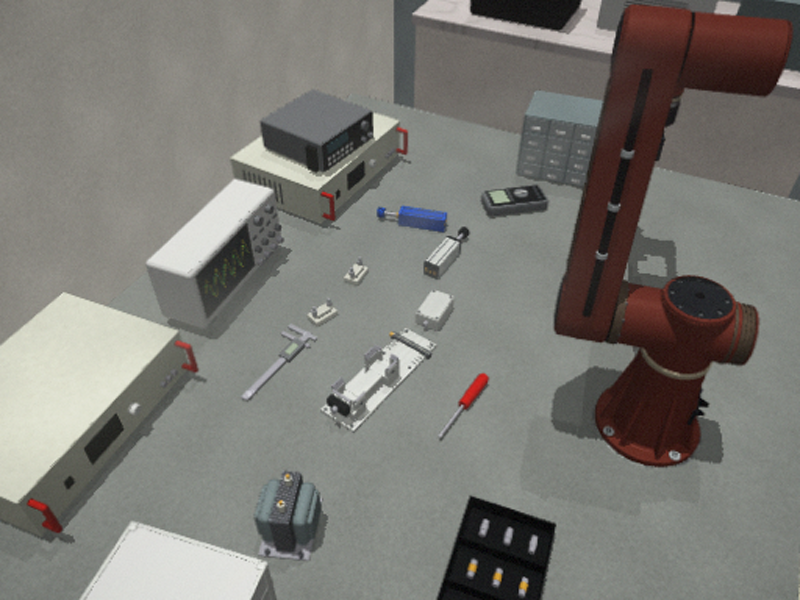

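The top view (800×600) shows three things that could be the sensor. The aluminium bar with the black knob is at (520,303), knob at (575,309). The blue look-alike is at (577,245) and must be left alone. The shunt box with sockets is at (428,331). I choose the aluminium bar. The jig runs from its contact block at (248,298) to the index at (372,325), with the thumbscrew at (377,301). Next is a close crop of the sensor and the jig.

Run:
```python
from h import *
f=load('top0');im=f['color']
a=cv2.resize(im[176:212,300:380],None,fx=7,fy=7,interpolation=cv2.INTER_CUBIC)
b=cv2.resize(im[178:228,150:262],None,fx=7,fy=7,interpolation=cv2.INTER_CUBIC)
c=np.zeros((a.shape[0]+b.shape[0],784,3),np.uint8);c[:a.shape[0],:a.shape[1]]=a;c[a.shape[0]:]=b
cv2.imwrite('pics/c1.png',c);print(c.shape)
# depth cloud near sensor / jig
H,W=f['depth'].shape
def cloud(u0,u1,v0,v1):
    return np.array([[*unproj(f,u,v,d=float(f['depth'][v,u])),u,v] for v in range(v0,v1) for u in range(u0,u1) if f['depth'][v,u]>0])
def rect(P,lo,hi,n):
    Q=P[(P[:,2]>lo)&(P[:,2]<hi)]
    r=cv2.minAreaRect((Q[:,:2]*1000).astype(np.float32));print(n,len(Q),r,Q[:,2].mean())
S=cloud(300,380,176,212);rect(S,.034,.046,'body');rect(S,.012,.1,'all')
J=cloud(150,262,178,228);rect(J,.004,.012,'plate');rect(J,.02,.09,'high')
for lo in np.arange(.0,.08,.006): print(round(lo,3),((J[:,2]>=lo)&(J[:,2]<lo+.006)).sum(),end='; ')
```

```text
(602, 784, 3)
body 497 ((597.9927978515625, -324.7402648925781), (77.28268432617188, 219.3573760986328), 4.215331554412842) 0.03876486929406246
all 669 ((601.1865844726562, -323.5194396972656), (85.14649200439453, 218.50357055664062), 0.6007639765739441) 0.035604432967218255
plate 1391 ((548.5956420898438, 131.87765502929688), (161.95001220703125, 366.0414123535156), 1.0810967683792114) 0.007412881761544731
high 998 ((545.6536254882812, 122.47167205810547), (358.249267578125, 89.13571166992188), 82.80423736572266) 0.04363917198681591
0.0 1654; 0.006 939; 0.012 174; 0.018 29; 0.024 67; 0.03 385; 0.036 157; 0.042 19; 0.048 30; 0.054 103; 0.06 103; 0.066 100; 0.072 10; 0.078 0;
```

View pics/c1.png

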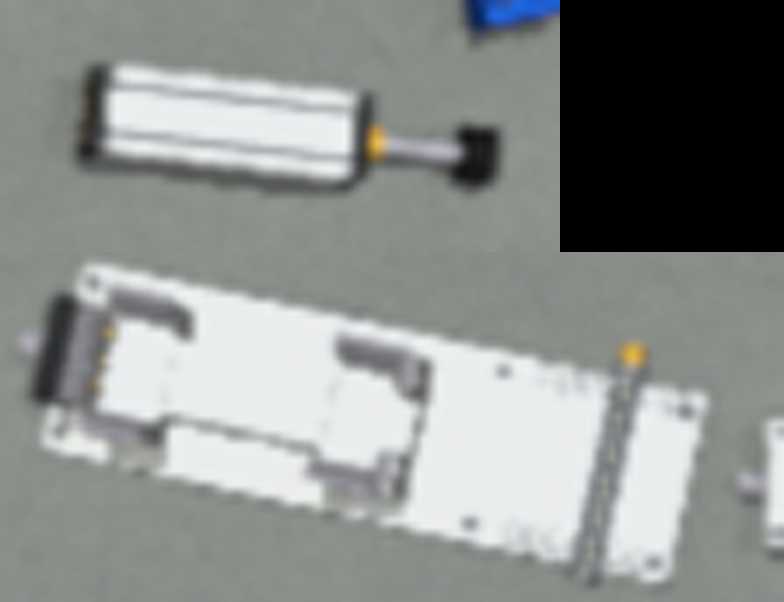

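The crop confirms the choice: bar with black caps, brass bushing at (376,142), knob at (477,155) and contacts on the left end. Jig plate corners are at about (82,265), (708,397), (668,582) and (42,448), with the index bar from (630,365) to (585,580).

```bash
cat >> h.py <<'E'
from scipy.optimize import minimize
def sensor_parts(p,z0=0.,pull=0.):
    c,s=np.cos(p[2]),np.sin(p[2])
    def T(P): P=np.array(P,float); return np.c_[p[0]+c*P[:,0]-s*P[:,1],p[1]+s*P[:,0]+c*P[:,1],P[:,2]+z0]
    box=[[x,y,z] for x in(-.065,.065) for y in(-.02,.02) for z in(0,.04)]
    a=np.linspace(0,2*np.pi,24)
    cyl=lambda x0,x1,r:[[x,r*np.cos(t),.02+r*np.sin(t)] for x in(x0,x1) for t in a]
    return [T(box),T(cyl(.065,.073,.008)),T(cyl(.073,.11+pull,.005)),T(cyl(.11+pull,.128+pull,.014))]
def render(f,parts,roi,s=8):
    u0,u1,v0,v1=roi;m=np.zeros(((v1-v0)*s,(u1-u0)*s),np.uint8)
    for P in parts:
        q=(proj(f,P)-[u0,v0]+.5)*s-.5
        cv2.fillConvexPoly(m,cv2.convexHull(np.round(q*16).astype(np.int32)),255,shift=4)
    return cv2.resize(m,(u1-u0,v1-v0),interpolation=cv2.INTER_AREA)/255.
E
cat > fit1.py <<'E'
from h import *
from scipy.optimize import least_squares
ft,fs=load('top0'),load('side0')
rois={'t':(302,378,178,210),'s':(265,305,140,182)}
def mask(f,roi):
    u0,u1,v0,v1=roi;im=f['color'][v0:v1,u0:u1].astype(float)
    bg=np.median(np.r_[im[:2].reshape(-1,3),im[-2:].reshape(-1,3)],0)
    return np.clip((np.abs(im-bg).max(2)-12)/35,0,1)
M=[(f,rois[k],mask(f,rois[k])) for k,f in(('t',ft),('s',fs))]
tot=np.vstack([np.pad(cv2.resize((m*255).astype(np.uint8),None,fx=6,fy=6),((0,0),(0,460-m.shape[1]*6)))for _,_,m in M])
cv2.imwrite('pics/m.png',tot)
for sel in([0],[1],[0,1]):
    cost=lambda q:sum(np.sum((render(M[i][0],sensor_parts([q[0]*.01,q[1]*.01,q[2]*.1]),M[i][1])-M[i][2])**2) for i in sel)
    r=minimize(cost,[59.8,-31,-16.5],method='Nelder-Mead',options=dict(initial_simplex=[[59.8,-30,-16.5],[61,-30,-16.5],[59.8,-32,-16.5],[59.8,-30,-15.5]]))
    print('sensor',sel,r.x*[.01,.01,.1],r.fun)
L=[[-.095,.045,.008],[.205,.045,.008],[.205,-.045,.008],[-.095,-.045,.008]]
def jp(p,P): P=np.array(P);c,s=np.cos(p[2]),np.sin(p[2]);return np.c_[p[0]+c*P[:,0]-s*P[:,1],p[1]+s*P[:,0]+c*P[:,1],P[:,2]]
px=np.array([(82,265),(708,397),(668,582),(42,448)],float);px[:,1]-=252;px=(px+.5)/7-.5+[150,178]
r=least_squares(lambda p:(proj(ft,jp(p,L))-px).ravel(),[.55,.2,-1.7],x_scale=[.01,.01,.1]);print('jig',r.x,r.fun)
j=r.x
for u,v in[(630,365),(585,580),(608,470)]:
    w=unproj(ft,(u+.5)/7-.5+150,(v-252+.5)/7-.5+178,z=.0145);c,s=np.cos(j[2]),np.sin(j[2]);d=w[:2]-j[:2]
    print('index',c*d[0]+s*d[1],-s*d[0]+c*d[1])
im=cv2.resize(fs['color'][200:280,190:290],None,fx=8,fy=7.5,interpolation=cv2.INTER_CUBIC)
F=[[-.095,.045,.008],[.205,.045,.008],[.205,-.045,.008],[-.095,-.045,.008]]
for k,P in enumerate([F,[[-.068,-.023,.035],[-.068,.023,.035],[.068,.023,.035],[.068,-.023,.035]]]):
    q=((proj(fs,jp(j,P))-[190,200]+.5)*[8,7.5]-.5)
    cv2.polylines(im,[np.round(q*16).astype(np.int32)],True,[(0,0,255),(0,200,0)][k],1,shift=4)
cv2.imwrite('pics/sj.png',im)
E
python3 fit1.py
```

```text
sensor [0] [ 0.5828541  -0.27856843 -1.6645439 ] 135.95587003428824
sensor [1] [ 0.5837179  -0.28351726 -1.6594433 ] 238.21069102150662
sensor [0, 1] [ 0.5832302  -0.27951852 -1.66811206] 386.4476331709154
jig [ 0.56031228  0.19292129 -1.75851024] [ 0.33964084 -0.21023375 -0.12396002 -0.35374811 -0.16106097  0.26379119
 -0.04790294  0.30189611]
index 0.16731791056750317 0.05057379581988596
index 0.16784762528835392 -0.0511905417989454
index 0.1675748397766654 0.0007451786978004832
```

View pics/sj.png

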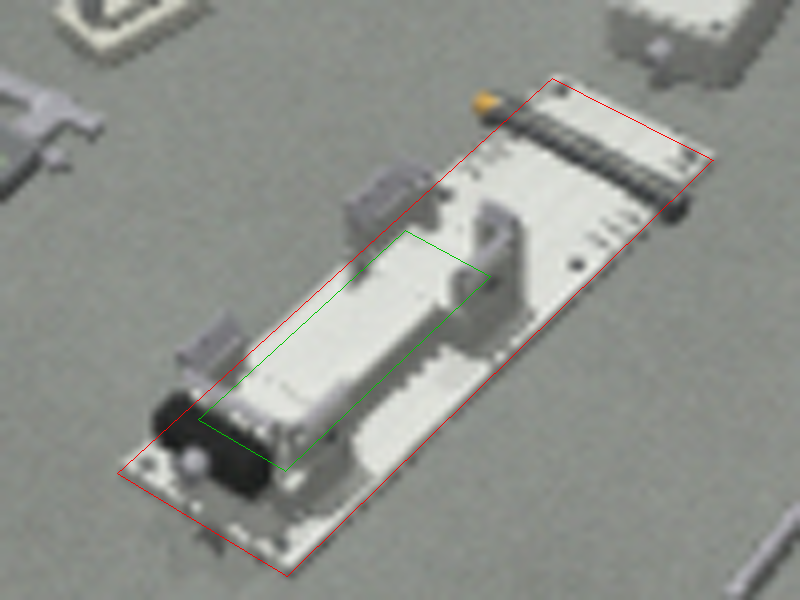

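The side view agrees with the top-view jig pose: red plate outline at (118,472), (552,78), (713,160), on the plate edge within about 1 px. Now I'll check the sensor fit with an overlay in both views.

```bash
cat > ov.py <<'E'
from h import *
ft,fs=load('top0'),load('side0')
out=[]
p=[0.5829,-.2788,-1.6655]
for f,(u0,u1,v0,v1) in((ft,(300,380,176,212)),(fs,(262,308,138,182))):
    im=cv2.resize(f['color'][v0:v1,u0:u1],None,fx=8,fy=8,interpolation=cv2.INTER_CUBIC)
    for P in sensor_parts(p):
        q=(proj(f,P)-[u0,v0]+.5)*8-.5
        cv2.polylines(im,[cv2.convexHull(np.round(q*16).astype(np.int32))],True,(0,0,255),1,shift=4)
    if len(out)==1: im=im[40:320]
    out.append(np.pad(im,((0,0),(0,640-im.shape[1]),(0,0))))
cv2.imwrite('pics/ov.png',np.vstack(out))
E
python3 ov.py
```

```text
(no output)
```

View pics/ov.png

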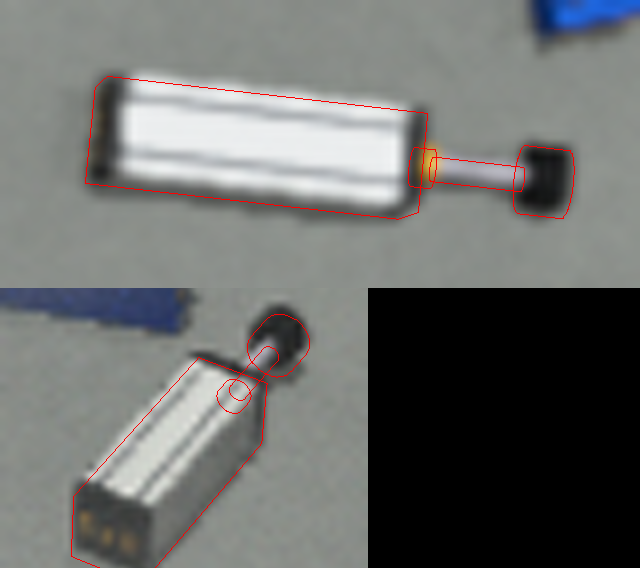

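The overlay is close. The real axis is slightly less tilted, with rear (100,75), front (420,103) and knob at (545,178) against 182 in the model. I take the sensor as (0.5835, -0.2775, yaw -1.653) and now work out the approach.

```bash
cat >> h.py <<'E'
def go(xyz,yaw,cmd=None):
    """needed az (rad) then shift in cm along the turned tool axes; yaw = heading of tool x modulo half turn, tool down"""
    s=monitor.get_state();Rt=R.from_rotvec(s['orientation']);X=Rt.as_matrix()[:,0]
    y0=np.arctan2(X[1],X[0]);d=(yaw-y0+np.pi/2)%np.pi-np.pi/2
    Rg=R.from_euler('z',y0+d)*R.from_euler('x',np.pi)
    e=(Rt.inv()*Rg).as_rotvec()
    t=Rg.as_matrix().T@(np.array(xyz)-(s['eef_pos'] if cmd is None else cmd))*100
    print('rot',e.round(4),'shift cm',t.round(2),'| t',round(s['time_s'],2),'pos',s['eef_pos'].round(4),'tilt',Rt.as_matrix()[:,2].round(3),'j6',s['joints'][5].round(2),'w',round(s['width'],4))
SENS=np.array([.5835,-.2775,-1.653]); JIG=np.array([.5603,.1929,-1.7585])
def loc(b,x,y,z): c,s=np.cos(b[2]),np.sin(b[2]);return [b[0]+c*x-s*y,b[1]+s*x+c*y,z]
E
python3 -c "
from h import *
go(loc(SENS,.003,0,.12),SENS[2]); go(loc(SENS,.003,0,.12),SENS[2],np.array([.185,-.597,.219]))"
```

```text
rot [-0.0018 -0.0015 -1.1878] shift cm [34.73 37.1   9.75] | t 0.1 pos [ 0.185  -0.5962  0.2175] tilt [-0.     0.002 -1.   ] j6 -0.11 w 0.0855
rot [-0.0018 -0.0015 -1.1878] shift cm [34.81 37.09  9.9 ] | t 0.1 pos [ 0.185  -0.5962  0.2175] tilt [-0.     0.002 -1.   ] j6 -0.11 w 0.0855
```

Request:
{"api": "send_rows", "payload": {"plan": [{"az":-0.119,"grip":-1},{"az":-0.119,"grip":-1},{"az":-0.119,"grip":-1},{"az":-0.119,"grip":-1},{"az":-0.119,"grip":-1},{"az":-0.119,"grip":-1},{"az":-0.119,"grip":-1},{"az":-0.119,"grip":-1}], "newtons": 80}}

```text
schema error: expected keys tx, ty, tz, ax, ay, az, grip
```

Request:
{"api": "send_rows", "payload": {"plan": [{"az":-0.119,"grip":-1},{"az":-0.119,"grip":-1},{"tx":1.2,"ty":1.3,"grip":-1},{"tx":2.4,"ty":2.6,"grip":-1},{"tx":2.6,"ty":2.8,"grip":-1},{"tx":2.6,"ty":2.8,"grip":-1},{"tx":2.6,"ty":2.8,"grip":-1},{"tx":2.6,"ty":2.8,"grip":-1}]}}

```text
schema error: expected keys tx, ty, tz, ax, ay, az, grip
```

Request:
{"api": "send_rows", "payload": {"plan": [{"tx":2.6,"ty":2.8,"tz":1,"grip":-1},{"tx":2.6,"ty":2.8,"tz":1,"grip":-1},{"tx":2.6,"ty":2.8,"tz":1,"grip":-1},{"tx":2.6,"ty":2.8,"tz":1,"grip":-1},{"tx":2.6,"ty":2.8,"tz":1,"grip":-1},{"tx":2.6,"ty":2.8,"tz":1,"grip":-1},{"tx":2.6,"ty":2.8,"tz":1,"grip":-1},{"tx":1.2,"ty":1.3,"tz":0.5,"grip":-1}]}}

```text
schema error: expected keys tx, ty, tz, ax, ay, az, grip
```

```bash
python3 -c "
from h import *
go(loc(SENS,.003,0,.12),SENS[2])"
```

```text
rot [-0.0018 -0.0015 -1.1878] shift cm [34.73 37.1   9.75] | t 0.1 pos [ 0.185  -0.5962  0.2175] tilt [-0.     0.002 -1.   ] j6 -0.11 w 0.0855
```

All keys are needed in every row.

Request:
{"api": "send_rows", "payload": {"plan": [{"tx":0,"ty":0,"tz":0,"ax":0,"ay":0,"az":-0.119,"grip":-1},{"tx":0,"ty":0,"tz":0,"ax":0,"ay":0,"az":-0.119,"grip":-1},{"tx":0,"ty":0,"tz":0,"ax":0,"ay":0,"az":-0.119,"grip":-1},{"tx":0,"ty":0,"tz":0,"ax":0,"ay":0,"az":-0.119,"grip":-1},{"tx":0,"ty":0,"tz":0,"ax":0,"ay":0,"az":-0.119,"grip":-1},{"tx":0,"ty":0,"tz":0,"ax":0,"ay":0,"az":-0.119,"grip":-1},{"tx":0,"ty":0,"tz":0,"ax":0,"ay":0,"az":-0.119,"grip":-1},{"tx":0,"ty":0,"tz":0,"ax":0,"ay":0,"az":-0.119,"grip":-1}], "newtons": 80}}

```text
time_s: 0.77
eef_pos: [0.1851, -0.5964, 0.2179]
orientation: [-2.539, -1.848, -0.001]
wrist_force: [-0.4, -0.5, 0.1]
width: 0.0852
gripper_force: 0.0
```

Request:
{"api": "send_rows", "payload": {"plan": [{"tx":0,"ty":0,"tz":0,"ax":0,"ay":0,"az":-0.119,"grip":-1},{"tx":0,"ty":0,"tz":0,"ax":0,"ay":0,"az":-0.119,"grip":-1},{"tx":1.2,"ty":1.3,"tz":0,"ax":0,"ay":0,"az":0,"grip":-1},{"tx":2.4,"ty":2.6,"tz":0,"ax":0,"ay":0,"az":0,"grip":-1},{"tx":2.6,"ty":2.8,"tz":0,"ax":0,"ay":0,"az":0,"grip":-1},{"tx":2.6,"ty":2.8,"tz":0,"ax":0,"ay":0,"az":0,"grip":-1},{"tx":2.6,"ty":2.8,"tz":0,"ax":0,"ay":0,"az":0,"grip":-1},{"tx":2.6,"ty":2.8,"tz":0,"ax":0,"ay":0,"az":0,"grip":-1}]}}

```text
time_s: 1.43
eef_pos: [0.3478, -0.4678, 0.2181]
orientation: [-2.308, -2.13, -0.001]
wrist_force: [-0.0, -0.9, 0.5]
width: 0.0851
gripper_force: 0.0
```

Request:
{"api": "send_rows", "payload": {"plan": [{"tx":2.6,"ty":2.8,"tz":1,"ax":0,"ay":0,"az":0,"grip":-1},{"tx":2.6,"ty":2.8,"tz":1,"ax":0,"ay":0,"az":0,"grip":-1},{"tx":2.6,"ty":2.8,"tz":1,"ax":0,"ay":0,"az":0,"grip":-1},{"tx":2.6,"ty":2.8,"tz":1,"ax":0,"ay":0,"az":0,"grip":-1},{"tx":2.6,"ty":2.8,"tz":1,"ax":0,"ay":0,"az":0,"grip":-1},{"tx":2.6,"ty":2.8,"tz":1,"ax":0,"ay":0,"az":0,"grip":-1},{"tx":2.6,"ty":2.8,"tz":1,"ax":0,"ay":0,"az":0,"grip":-1},{"tx":1.2,"ty":1.3,"tz":0.5,"ax":0,"ay":0,"az":0,"grip":-1}]}}

```text
time_s: 2.1
eef_pos: [0.5727, -0.2887, 0.1415]
orientation: [-2.303, -2.132, -0.002]
wrist_force: [0.1, -0.1, -0.6]
width: 0.0852
gripper_force: 0.0
```

```bash
python3 -c "
from h import *
go(loc(SENS,.003,0,.12),SENS[2])"
```

```text
rot [-0.0012 -0.0028  0.0051] shift cm [0.9  0.98 2.15] | t 2.1 pos [ 0.5727 -0.2887  0.1415] tilt [-0.001  0.003 -1.   ] j6 -0.5 w 0.0852
```

Request:
{"api": "send_rows", "payload": {"plan": [{"tx":0.4,"ty":0.4,"tz":1,"ax":0,"ay":0,"az":0.005,"grip":-1},{"tx":0.5,"ty":0.55,"tz":1.1,"ax":0,"ay":0,"az":0,"grip":-1},{"tx":0,"ty":0,"tz":0,"ax":0,"ay":0,"az":0,"grip":-1},{"tx":0,"ty":0,"tz":0,"ax":0,"ay":0,"az":0,"grip":-1}]}}

```text
time_s: 2.43
eef_pos: [0.5792, -0.2848, 0.121]
orientation: [-2.312, -2.122, 0.002]
wrist_force: [0.4, -0.5, -0.9]
width: 0.0851
gripper_force: 0.0
```

Run:
```python
from h import *
go(loc(SENS,.003,0,.012),SENS[2])
f=grab_frame('side');save(f,'side1')
u0,u1,v0,v1=250,330,110,190
im=cv2.resize(f['color'][v0:v1,u0:u1],None,fx=7,fy=7,interpolation=cv2.INTER_CUBIC)
cv2.imwrite('pics/s1.png',im)
```

```text
rot [-0.0033 -0.001  -0.0035] shift cm [ 0.46  0.37 10.9 ] | t 2.43 pos [ 0.5792 -0.2848  0.121 ] tilt [-0.003  0.001 -1.   ] j6 -0.48 w 0.0851
```

View pics/s1.png

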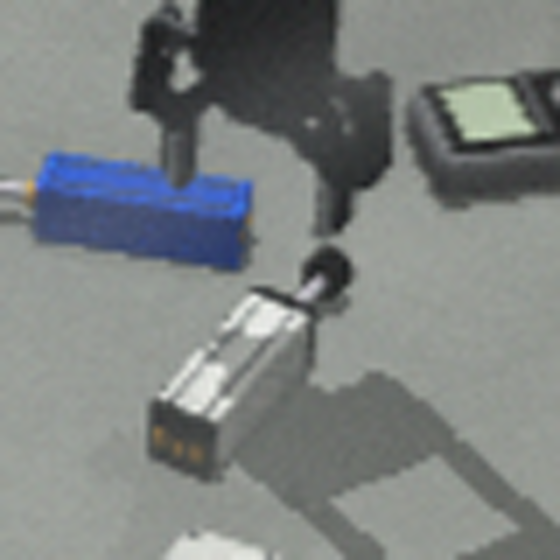

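Side view: the open gripper stands over the bar, finger line across it, with fingers at (180,160) and (330,215), clear of the blue one. I'll trim and descend.

Request:
{"api": "send_rows", "payload": {"plan": [{"tx":0.46,"ty":0.37,"tz":1.5,"ax":-0.003,"ay":-0.001,"az":-0.0035,"grip":-1},{"tx":0,"ty":0,"tz":1.5,"ax":0,"ay":0,"az":0,"grip":-1},{"tx":0,"ty":0,"tz":1.5,"ax":0,"ay":0,"az":0,"grip":-1},{"tx":0,"ty":0,"tz":0,"ax":0,"ay":0,"az":0,"grip":-1},{"tx":0,"ty":0,"tz":0,"ax":0,"ay":0,"az":0,"grip":-1}]}}

```text
time_s: 2.9
eef_pos: [0.5838, -0.2812, 0.0774]
orientation: [2.311, 2.126, 0.001]
wrist_force: [0.3, -0.5, 0.3]
width: 0.0854
gripper_force: 0.0
```

```bash
python3 -c "
from h import *
go(loc(SENS,.003,0,.012),SENS[2])"
```

```text
rot [ 0.0015  0.0005 -0.001 ] shift cm [ 0.06 -0.06  6.54] | t 2.9 pos [ 0.5838 -0.2812  0.0774] tilt [ 0.001 -0.001 -1.   ] j6 -0.47 w 0.0854
```

Request:
{"api": "send_rows", "payload": {"plan": [{"tx":0.06,"ty":-0.06,"tz":1.5,"ax":0,"ay":0,"az":0,"grip":-1},{"tx":0,"ty":0,"tz":1.5,"ax":0,"ay":0,"az":0,"grip":-1},{"tx":0,"ty":0,"tz":1.5,"ax":0,"ay":0,"az":0,"grip":-1},{"tx":0,"ty":0,"tz":1,"ax":0,"ay":0,"az":0,"grip":-1},{"tx":0,"ty":0,"tz":0.7,"ax":0,"ay":0,"az":0,"grip":-1},{"tx":0,"ty":0,"tz":0.2,"ax":0,"ay":0,"az":0,"grip":-1},{"tx":0,"ty":0,"tz":0,"ax":0,"ay":0,"az":0,"grip":-1},{"tx":0,"ty":0,"tz":0,"ax":0,"ay":0,"az":0,"grip":-0.2}]}}

```text
time_s: 3.57
eef_pos: [0.5851, -0.2799, 0.0139]
orientation: [2.307, 2.127, 0.002]
wrist_force: [0.5, 0.3, 0.7]
width: 0.0753
gripper_force: 0.0
```

Request:
{"api": "send_rows", "payload": {"plan": [{"tx":0,"ty":0,"tz":0,"ax":0,"ay":0,"az":0,"grip":0.3},{"tx":0,"ty":0,"tz":0,"ax":0,"ay":0,"az":0,"grip":0.3},{"tx":0,"ty":0,"tz":0,"ax":0,"ay":0,"az":0,"grip":0.3},{"tx":0,"ty":0,"tz":0,"ax":0,"ay":0,"az":0,"grip":0.3},{"tx":0,"ty":0,"tz":0,"ax":0,"ay":0,"az":0,"grip":0.3},{"tx":0,"ty":0,"tz":0,"ax":0,"ay":0,"az":0,"grip":0.3},{"tx":0,"ty":0,"tz":0,"ax":0,"ay":0,"az":0,"grip":0.3},{"tx":0,"ty":0,"tz":0,"ax":0,"ay":0,"az":0,"grip":0.3}]}}

```text
time_s: 4.23
eef_pos: [0.5857, -0.2802, 0.015]
orientation: [2.307, 2.126, 0.003]
wrist_force: [-0.8, 1.4, 5.9]
width: 0.0377
gripper_force: 83.3
```

Request:
{"api": "send_rows", "payload": {"plan": [{"tx":0,"ty":0,"tz":-0.5,"ax":0,"ay":0,"az":0,"grip":0.3},{"tx":0,"ty":0,"tz":-1,"ax":0,"ay":0,"az":0,"grip":0.3},{"tx":0,"ty":0,"tz":-2,"ax":0,"ay":0,"az":0,"grip":0.3},{"tx":0,"ty":0,"tz":-2.5,"ax":0,"ay":0,"az":0,"grip":0.3},{"tx":0,"ty":0,"tz":-2.5,"ax":0,"ay":0,"az":0,"grip":0.3},{"tx":0,"ty":0,"tz":-2.5,"ax":0,"ay":0,"az":0,"grip":0.3},{"tx":0,"ty":0,"tz":-1,"ax":0,"ay":0,"az":0,"grip":0.3},{"tx":0,"ty":0,"tz":0,"ax":0,"ay":0,"az":0,"grip":0.3}]}}

```text
time_s: 4.9
eef_pos: [0.5862, -0.2807, 0.137]
orientation: [2.304, 2.123, 0.005]
wrist_force: [1.0, 0.1, -3.9]
width: 0.0378
gripper_force: 82.3
```

```bash
python3 -c "
from h import *
s=monitor.get_state();print(s['wrist_force'],s['gripper_force'])
go(loc(JIG,.003,0,.135),JIG[2])"
```

```text
[ 1.00751129  0.06995663 -3.87688629] 82.26733803749084
rot [0.0085 0.0032 0.1062] shift cm [ 45.75 -11.38   0.2 ] | t 4.9 pos [ 0.5862 -0.2807  0.137 ] tilt [ 0.008 -0.004 -1.   ] j6 -0.47 w 0.0378
```

Request:
{"api": "send_rows", "payload": {"plan": [{"tx":0,"ty":0,"tz":0,"ax":0.008,"ay":0.003,"az":0.053,"grip":0.3},{"tx":0,"ty":0,"tz":0,"ax":0,"ay":0,"az":0.053,"grip":0.3},{"tx":1.2,"ty":-0.3,"tz":0,"ax":0,"ay":0,"az":0,"grip":0.3},{"tx":2.4,"ty":-0.6,"tz":0,"ax":0,"ay":0,"az":0,"grip":0.3},{"tx":3.2,"ty":-0.8,"tz":0,"ax":0,"ay":0,"az":0,"grip":0.3},{"tx":3.2,"ty":-0.8,"tz":0,"ax":0,"ay":0,"az":0,"grip":0.3},{"tx":3.2,"ty":-0.8,"tz":0,"ax":0,"ay":0,"az":0,"grip":0.3},{"tx":3.2,"ty":-0.8,"tz":0,"ax":0,"ay":0,"az":0,"grip":0.3}]}}

```text
time_s: 5.57
eef_pos: [0.5725, -0.108, 0.1318]
orientation: [-2.412, -1.999, 0.006]
wrist_force: [0.8, 0.2, -6.6]
width: 0.0373
gripper_force: 82.1
```

Request:
{"api": "send_rows", "payload": {"plan": [{"tx":3.2,"ty":-0.8,"tz":0,"ax":0,"ay":0,"az":0,"grip":0.3},{"tx":3.2,"ty":-0.8,"tz":0,"ax":0,"ay":0,"az":0,"grip":0.3},{"tx":3.2,"ty":-0.8,"tz":0,"ax":0,"ay":0,"az":0,"grip":0.3},{"tx":3.2,"ty":-0.8,"tz":0,"ax":0,"ay":0,"az":0,"grip":0.3},{"tx":3.2,"ty":-0.8,"tz":0,"ax":0,"ay":0,"az":0,"grip":0.3},{"tx":3.2,"ty":-0.8,"tz":0,"ax":0,"ay":0,"az":0,"grip":0.3},{"tx":3.0,"ty":-0.8,"tz":0,"ax":0,"ay":0,"az":0,"grip":0.3},{"tx":2.4,"ty":-0.6,"tz":0,"ax":0,"ay":0,"az":0,"grip":0.3}]}}

```text
time_s: 6.23
eef_pos: [0.5568, 0.1454, 0.1328]
orientation: [-2.41, -2.002, 0.007]
wrist_force: [1.3, -0.0, -5.4]
width: 0.0378
gripper_force: 82.1
```

Request:
{"api": "send_rows", "payload": {"plan": [{"tx":2.0,"ty":-0.5,"tz":0,"ax":0,"ay":0,"az":0,"grip":0.3},{"tx":1.0,"ty":-0.25,"tz":0,"ax":0,"ay":0,"az":0,"grip":0.3},{"tx":0.4,"ty":-0.1,"tz":0,"ax":0,"ay":0,"az":0,"grip":0.3},{"tx":0,"ty":0,"tz":0,"ax":0,"ay":0,"az":0,"grip":0.3},{"tx":0,"ty":0,"tz":0,"ax":0,"ay":0,"az":0,"grip":0.3}]}}

```text
time_s: 6.65
eef_pos: [0.5571, 0.1765, 0.1343]
orientation: [-2.416, -2.001, 0.006]
wrist_force: [-0.4, -1.1, -5.6]
width: 0.0379
gripper_force: 82.1
```

Run:
```python
from h import *
go(loc(JIG,.003,0,.135),JIG[2])
f=grab_frame('top');save(f,'top2');g=grab_frame('side');save(g,'side2')
im=cv2.resize(f['color'][170:240,145:265],None,fx=5,fy=5,interpolation=cv2.INTER_CUBIC)
im2=cv2.resize(g['color'][150:290,170:300],None,fx=4,fy=4,interpolation=cv2.INTER_CUBIC)[:600-350]
im2=cv2.resize(g['color'][170:290,180:300],(450,450),interpolation=cv2.INTER_CUBIC)
o=np.zeros((600,800,3),np.uint8);a=cv2.resize(im,(350*120//70*0+400,233));
o[:233,:400]=a;o[:450,350+0:800]=np.where(np.zeros_like(im2)>0,0,im2) if False else o[:450,350:800]
cv2.imwrite('pics/t2.png',im);cv2.imwrite('pics/s2.png',cv2.resize(g['color'][150:290,170:310],None,fx=4.2,fy=4.2,interpolation=cv2.INTER_CUBIC))
```

```text
rot [-0.0061 -0.0003  0.0005] shift cm [ 1.37  0.01 -0.07] | t 6.65 pos [0.5571 0.1765 0.1343] tilt [-0.006  0.001 -1.   ] j6 0.37 w 0.0379
```

Request:
{"api": "send_rows", "payload": {"plan": [{"tx":0.7,"ty":0,"tz":0,"ax":-0.006,"ay":0,"az":0,"grip":0.3},{"tx":0.67,"ty":0,"tz":0,"ax":0,"ay":0,"az":0,"grip":0.3},{"tx":0,"ty":0,"tz":0,"ax":0,"ay":0,"az":0,"grip":0.3},{"tx":0,"ty":0,"tz":0,"ax":0,"ay":0,"az":0,"grip":0.3}]}}

```text
time_s: 7.08
eef_pos: [0.5604, 0.191, 0.1352]
orientation: [-2.419, -2.004, -0.003]
wrist_force: [0.6, -0.8, -4.9]
width: 0.0382
gripper_force: 82.1
```

```bash
cat > look.py <<'E'
from h import *
import sys
n=sys.argv[1];z0=float(sys.argv[2]);p=[float(a) for a in sys.argv[3:6]];pull=float(sys.argv[6])
o=[]
for c,(u0,u1,v0,v1) in(('top',(148,268,170,236)),('side',(180,300,205-35,205+45))):
    f=grab_frame(c);save(f,c+n)
    im=cv2.resize(f['color'][v0:v1,u0:u1],None,fx=4,fy=4,interpolation=cv2.INTER_CUBIC)
    for P in sensor_parts(p,z0,pull):
        q=(proj(f,P)-[u0,v0]+.5)*4-.5
        cv2.polylines(im,[cv2.convexHull(np.round(q*16).astype(np.int32))],True,(0,0,255),1,shift=4)
    o.append(im)
cv2.imwrite('pics/look%s.png'%n,np.vstack(o)[:600])
E
python3 - <<'E'
from h import *
go(loc(JIG,.003,0,.135),JIG[2])
s=monitor.get_state();print(s['eef_pos']-np.array(loc([0,0,JIG[2]],.0025,0,.015)))
E
python3 look.py 3 .12 .5603 .1929 -1.7585 0
```

```text
rot [ 0.0012 -0.0017  0.0006] shift cm [-0.12 -0.04  0.02] | t 7.08 pos [0.5604 0.191  0.1352] tilt [ 0.001  0.001 -1.   ] j6 0.4 w 0.0382
[0.56086721 0.19347921 0.12017982]
```

View pics/look3.png

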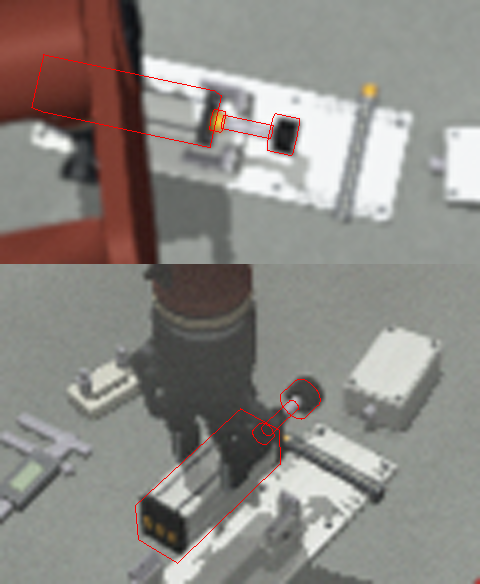

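Top view: knob at (285,134) and cap at (208,118) agree with the model to about 1 px. In the side view the knob at (302,395) and rear face at (160,530) agree too. Lowering slowly now.

Request:
{"api": "send_rows", "payload": {"plan": [{"tx":-0.05,"ty":-0.05,"tz":1,"ax":0,"ay":0,"az":0,"grip":0.3},{"tx":0,"ty":0,"tz":1.5,"ax":0,"ay":0,"az":0,"grip":0.3},{"tx":0,"ty":0,"tz":1.5,"ax":0,"ay":0,"az":0,"grip":0.3},{"tx":0,"ty":0,"tz":0.5,"ax":0,"ay":0,"az":0,"grip":0.3},{"tx":0,"ty":0,"tz":0,"ax":0,"ay":0,"az":0,"grip":0.3},{"tx":0,"ty":0,"tz":0,"ax":0,"ay":0,"az":0,"grip":0.3}]}}

```text
time_s: 7.68
eef_pos: [0.5593, 0.1903, 0.0895]
orientation: [-2.419, -2.003, -0.001]
wrist_force: [-0.4, 1.3, -4.5]
width: 0.0376
gripper_force: 82.1
```

Run:
```python
from h import *
go(loc(JIG,.0025,0,.05),JIG[2])
# independent heading/position fit of sensor front part is occluded; fit in side view rear+knob via saved top3: knob+bushing only
```

```text
rot [-0.0002 -0.0012  0.0001] shift cm [0.02 0.05 3.95] | t 7.68 pos [0.5593 0.1903 0.0895] tilt [ 0.     0.001 -1.   ] j6 0.4 w 0.0376
```

Request:
{"api": "send_rows", "payload": {"plan": [{"tx":0.02,"ty":0.05,"tz":0.5,"ax":0,"ay":0,"az":0,"grip":0.3},{"tx":0,"ty":0,"tz":0.5,"ax":0,"ay":0,"az":0,"grip":0.3},{"tx":0,"ty":0,"tz":0.5,"ax":0,"ay":0,"az":0,"grip":0.3},{"tx":0,"ty":0,"tz":0.5,"ax":0,"ay":0,"az":0,"grip":0.3},{"tx":0,"ty":0,"tz":0,"ax":0,"ay":0,"az":0,"grip":0.3}]}}

```text
time_s: 8.1
eef_pos: [0.5591, 0.1904, 0.0686]
orientation: [-2.418, -2.003, 0.001]
wrist_force: [0.4, -0.6, -5.3]
width: 0.0375
gripper_force: 82.1
```

Request:
{"api": "send_rows", "payload": {"plan": [{"tx":0,"ty":0,"tz":0.4,"ax":0,"ay":0,"az":0,"grip":0.3},{"tx":0,"ty":0,"tz":0.4,"ax":0,"ay":0,"az":0,"grip":0.3},{"tx":0,"ty":0,"tz":0.4,"ax":0,"ay":0,"az":0,"grip":0.3},{"tx":0,"ty":0,"tz":0,"ax":0,"ay":0,"az":0,"grip":0.3},{"tx":0,"ty":0,"tz":0,"ax":0,"ay":0,"az":0,"grip":0.3}]}}

```text
time_s: 8.52
eef_pos: [0.5598, 0.1905, 0.0575]
orientation: [-2.419, -2.003, -0.001]
wrist_force: [-0.1, -0.2, -3.9]
width: 0.0377
gripper_force: 82.1
```

Run:
```python
from h import *
go(loc(JIG,.0025,0,.05),JIG[2]); s=monitor.get_state();print(s['wrist_force'],s['ft_torque'])
```

```text
rot [-0.0001 -0.0013  0.0002] shift cm [-0.01  0.01  0.75] | t 8.52 pos [0.5598 0.1905 0.0575] tilt [ 0.     0.001 -1.   ] j6 0.4 w 0.0377
[-0.05608818 -0.18849996 -3.85366435] [ 0.09221765 -0.02225957  0.05753553]
```

Request:
{"api": "send_rows", "payload": {"plan": [{"tx":0,"ty":0,"tz":0.25,"ax":0,"ay":0,"az":0,"grip":0.3},{"tx":0,"ty":0,"tz":0.25,"ax":0,"ay":0,"az":0,"grip":0.3},{"tx":0,"ty":0,"tz":0.15,"ax":0,"ay":0,"az":0,"grip":0.3},{"tx":0,"ty":0,"tz":0,"ax":0,"ay":0,"az":0,"grip":0.3},{"tx":0,"ty":0,"tz":0,"ax":0,"ay":0,"az":0,"grip":0.3}]}}

```text
time_s: 8.93
eef_pos: [0.56, 0.1906, 0.0513]
orientation: [-2.419, -2.003, -0.002]
wrist_force: [0.4, -0.0, -4.9]
width: 0.0376
gripper_force: 82.1
```

Request:
{"api": "send_rows", "payload": {"plan": [{"tx":0,"ty":0,"tz":0.1,"ax":0,"ay":0,"az":0,"grip":0.3},{"tx":0,"ty":0,"tz":0,"ax":0,"ay":0,"az":0,"grip":0.3},{"tx":0,"ty":0,"tz":0,"ax":0,"ay":0,"az":0,"grip":0.3}]}}

```text
time_s: 9.18
eef_pos: [0.5603, 0.1907, 0.0506]
orientation: [-2.419, -2.004, -0.003]
wrist_force: [-0.1, -0.3, -5.4]
width: 0.0375
gripper_force: 82.2
```

Request:
{"api": "send_rows", "payload": {"plan": [{"tx":0,"ty":0,"tz":0.1,"ax":0,"ay":0,"az":0,"grip":0.3},{"tx":0,"ty":0,"tz":0,"ax":0,"ay":0,"az":0,"grip":0.3},{"tx":0,"ty":0,"tz":0,"ax":0,"ay":0,"az":0,"grip":0.3}]}}

```text
time_s: 9.43
eef_pos: [0.5605, 0.1908, 0.0501]
orientation: [-2.42, -2.004, -0.004]
wrist_force: [-1.5, 0.2, -1.2]
width: 0.0375
gripper_force: 82.5
```

Request:
{"api": "send_rows", "payload": {"plan": [{"tx":0,"ty":0,"tz":0.1,"ax":0,"ay":0,"az":0,"grip":0.3},{"tx":0,"ty":0,"tz":0,"ax":0,"ay":0,"az":0,"grip":0.3},{"tx":0,"ty":0,"tz":0,"ax":0,"ay":0,"az":0,"grip":0.3}]}}

```text
time_s: 9.68
eef_pos: [0.5605, 0.1908, 0.05]
orientation: [-2.419, -2.004, -0.003]
wrist_force: [-3.3, -0.3, 5.9]
width: 0.0377
gripper_force: 83.3
```

Contact came at TCP 0.050, the expected seated height. Now I open partly and rise.

Request:
{"api": "send_rows", "payload": {"plan": [{"tx":0,"ty":0,"tz":-0.1,"ax":0,"ay":0,"az":0,"grip":0.0},{"tx":0,"ty":0,"tz":0,"ax":0,"ay":0,"az":0,"grip":-0.4},{"tx":0,"ty":0,"tz":0,"ax":0,"ay":0,"az":0,"grip":-0.4},{"tx":0,"ty":0,"tz":0,"ax":0,"ay":0,"az":0,"grip":-0.4},{"tx":0,"ty":0,"tz":-0.5,"ax":0,"ay":0,"az":0,"grip":-0.4},{"tx":0,"ty":0,"tz":-1.5,"ax":0,"ay":0,"az":0,"grip":-0.4},{"tx":0,"ty":0,"tz":-2.5,"ax":0,"ay":0,"az":0,"grip":-0.4},{"tx":0,"ty":0,"tz":-2.5,"ax":0,"ay":0,"az":0,"grip":-0.4}]}}

```text
time_s: 10.35
eef_pos: [0.5591, 0.1902, 0.1193]
orientation: [-2.418, -2.003, 0.001]
wrist_force: [-0.0, -0.3, -0.8]
width: 0.06
gripper_force: 0.0
```

Run:
```python
from h import *
go(loc(JIG,.119,0,.12),JIG[2])
```

```text
rot [-0.0016 -0.0006  0.0002] shift cm [-11.62   0.07  -0.07] | t 10.35 pos [0.5591 0.1902 0.1193] tilt [-0.001  0.001 -1.   ] j6 0.4 w 0.06
```

Request:
{"api": "send_rows", "payload": {"plan": [{"tx":-1.2,"ty":0,"tz":0,"ax":0,"ay":0,"az":0,"grip":-0.4},{"tx":-2.2,"ty":0,"tz":0,"ax":0,"ay":0,"az":0,"grip":-0.4},{"tx":-2.4,"ty":0,"tz":0,"ax":0,"ay":0,"az":0,"grip":-0.4},{"tx":-2.4,"ty":0,"tz":0,"ax":0,"ay":0,"az":0,"grip":-0.4},{"tx":-2.2,"ty":0,"tz":0,"ax":0,"ay":0,"az":0,"grip":-0.4},{"tx":-1.2,"ty":0,"tz":0,"ax":0,"ay":0,"az":0,"grip":-0.4},{"tx":0,"ty":0,"tz":0,"ax":0,"ay":0,"az":0,"grip":-0.4},{"tx":0,"ty":0,"tz":0,"ax":0,"ay":0,"az":0,"grip":-0.4}]}}

```text
time_s: 11.02
eef_pos: [0.5386, 0.0764, 0.1193]
orientation: [-2.421, -2.001, -0.004]
wrist_force: [0.2, -1.4, 0.0]
width: 0.06
gripper_force: 0.0
```

```bash
python3 - <<'E'
from h import *
go(loc(JIG,.119,0,.043),JIG[2])
E
python3 look.py 4 .035 .5603 .1929 -1.7585 0
```

```text
rot [ 0.001  -0.0024 -0.0015] shift cm [-0.05 -0.04  7.63] | t 11.02 pos [0.5386 0.0764 0.1193] tilt [ 0.001  0.002 -1.   ] j6 0.2 w 0.06
```

View pics/look4.png

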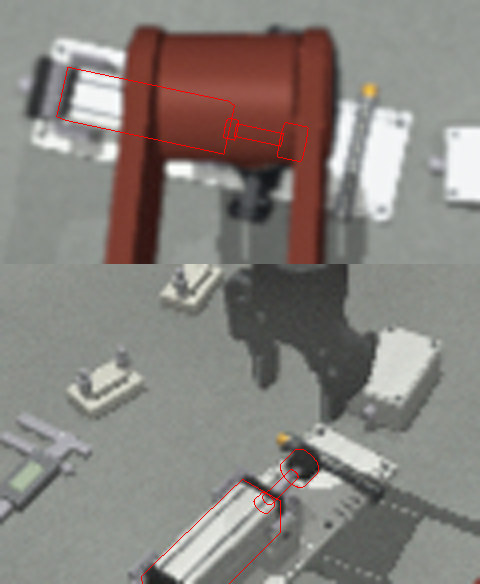

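The sensor sits in the nest. In the side view the knob at (299,464) agrees with the model to under 1 px, and the gripper hovers above the knob. A quick depth check for flatness, then I descend.

Run:
```python
from h import *
f=load('side4')
P=np.array([unproj(f,u,v,d=float(f['depth'][v,u])) for v in range(200,290) for u in range(190,270) if f['depth'][v,u]>0])
c,s=np.cos(JIG[2]),np.sin(JIG[2]);d=P[:,:2]-JIG[:2];x=c*d[:,0]+s*d[:,1];y=-s*d[:,0]+c*d[:,1]
for a in np.arange(-.06,.06,.02):
    m=(x>a)&(x<a+.02)&(abs(y)<.016)&(P[:,2]>.05);print(round(a,2),m.sum(),np.median(P[m,2]).round(4) if m.any() else None)
for a in(-.014,0):
    m=(abs(x)<.05)&(y>a)&(y<a+.014)&(P[:,2]>.05);print('y',a,np.median(P[m,2]).round(4))
```

```text
-0.06 67 0.0763
-0.04 48 0.0761
-0.02 46 0.0762
0.0 45 0.0762
0.02 46 0.0759
0.04 45 0.0762
y -0.014 0.0765
y 0 0.0762
```

Request:
{"api": "send_rows", "payload": {"plan": [{"tx":-0.05,"ty":-0.04,"tz":1,"ax":0,"ay":-0.002,"az":-0.0015,"grip":-0.4},{"tx":0,"ty":0,"tz":1.5,"ax":0,"ay":0,"az":0,"grip":-0.4},{"tx":0,"ty":0,"tz":1.5,"ax":0,"ay":0,"az":0,"grip":-0.4},{"tx":0,"ty":0,"tz":1.5,"ax":0,"ay":0,"az":0,"grip":-0.4},{"tx":0,"ty":0,"tz":1.3,"ax":0,"ay":0,"az":0,"grip":-0.4},{"tx":0,"ty":0,"tz":0.8,"ax":0,"ay":0,"az":0,"grip":-0.4},{"tx":0,"ty":0,"tz":0,"ax":0,"ay":0,"az":0,"grip":-0.4},{"tx":0,"ty":0,"tz":0,"ax":0,"ay":0,"az":0,"grip":-0.4}]}}

```text
time_s: 11.78
eef_pos: [0.5376, 0.0767, 0.0426]
orientation: [-2.417, -2.007, 0.001]
wrist_force: [0.0, 1.6, 1.0]
width: 0.06
gripper_force: 0.0
```

Run:
```python
from h import *
go(loc(JIG,.119,0,.043),JIG[2]);s=monitor.get_state();print(s['wrist_force'])
```

```text
rot [-0.0005  0.0005  0.0025] shift cm [-0.06  0.06 -0.04] | t 11.78 pos [0.5376 0.0767 0.0426] tilt [-0.001 -0.    -1.   ] j6 0.2 w 0.06
[0.02926867 1.64601423 1.01252149]
```

Request:
{"api": "send_rows", "payload": {"plan": [{"tx":-0.05,"ty":0.05,"tz":0,"ax":0,"ay":0,"az":0.002,"grip":0},{"tx":0,"ty":0,"tz":0,"ax":0,"ay":0,"az":0,"grip":0.2},{"tx":0,"ty":0,"tz":0,"ax":0,"ay":0,"az":0,"grip":0.6},{"tx":0,"ty":0,"tz":0,"ax":0,"ay":0,"az":0,"grip":0.6},{"tx":0,"ty":0,"tz":0,"ax":0,"ay":0,"az":0,"grip":0.6},{"tx":0,"ty":0,"tz":0,"ax":0,"ay":0,"az":0,"grip":0.6},{"tx":0,"ty":0,"tz":0,"ax":0,"ay":0,"az":0,"grip":0.6}]}}

```text
time_s: 12.37
eef_pos: [0.5394, 0.0754, 0.0445]
orientation: [2.418, 2.002, 0.003]
wrist_force: [-2.1, -0.0, 5.7]
width: 0.0218
gripper_force: 77.4
```

Run:
```python
from h import *
go(loc(JIG,.119,0,.043),JIG[2]);s=monitor.get_state();print(s['wrist_force'],s['gripper_force'])
d=s['eef_pos'][:2]-JIG[:2];print('tcp jig x',d@[np.cos(JIG[2]),np.sin(JIG[2])])
```

```text
rot [ 0.0028  0.0002 -0.0003] shift cm [ 0.04 -0.14  0.15] | t 12.37 pos [0.5394 0.0754 0.0445] tilt [ 0.003 -0.001 -1.   ] j6 0.2 w 0.0218
[-2.13084479 -0.04185682  5.66250202] 77.4427342414856
tcp jig x 0.11935484333083395
```

Width 21.8 mm on a 28 mm knob suggests the pads hold above the axis. I'll regrip about 7 mm lower and compare.

Request:
{"api": "send_rows", "payload": {"plan": [{"tx":0,"ty":0,"tz":0,"ax":0,"ay":0,"az":0,"grip":-0.1},{"tx":0,"ty":0,"tz":0,"ax":0,"ay":0,"az":0,"grip":-0.1},{"tx":0,"ty":0,"tz":0,"ax":0,"ay":0,"az":0,"grip":-0.1},{"tx":0,"ty":-0.05,"tz":0.4,"ax":0,"ay":0,"az":0,"grip":-0.1},{"tx":0,"ty":0,"tz":0.3,"ax":0,"ay":0,"az":0,"grip":-0.1},{"tx":0,"ty":0,"tz":0,"ax":0,"ay":0,"az":0,"grip":0.1},{"tx":0,"ty":0,"tz":0,"ax":0,"ay":0,"az":0,"grip":0.3},{"tx":0,"ty":0,"tz":0,"ax":0,"ay":0,"az":0,"grip":0.6}]}}

```text
time_s: 13.03
eef_pos: [0.5379, 0.0755, 0.0363]
orientation: [2.419, 2.003, -0.0]
wrist_force: [-0.6, -0.6, -1.5]
width: 0.0249
gripper_force: 78.6
```

Request:
{"api": "send_rows", "payload": {"plan": [{"tx":0,"ty":0,"tz":0,"ax":0,"ay":0,"az":0,"grip":0.6},{"tx":0,"ty":0,"tz":0,"ax":0,"ay":0,"az":0,"grip":0.6},{"tx":0,"ty":0,"tz":0,"ax":0,"ay":0,"az":0,"grip":0.6},{"tx":0,"ty":0,"tz":0,"ax":0,"ay":0,"az":0,"grip":0.6}]}}

```text
time_s: 13.37
eef_pos: [0.5379, 0.0755, 0.0363]
orientation: [2.419, 2.003, 0.0]
wrist_force: [-1.4, -1.2, -0.5]
width: 0.0248
gripper_force: 78.6
```

Run:
```python
from h import *
go(loc(JIG,.119,0,.036),JIG[2]);s=monitor.get_state();print(s['wrist_force'],s['gripper_force'])
d=s['eef_pos'][:2]-JIG[:2];print('tcp jig x',d@[np.cos(JIG[2]),np.sin(JIG[2])])
```

```text
rot [ 0.0008  0.0005 -0.0002] shift cm [0.05 0.01 0.03] | t 13.37 pos [0.5379 0.0755 0.0363] tilt [ 0.001 -0.001 -1.   ] j6 0.2 w 0.0248
[-1.43842561 -1.18062434 -0.45464655] 78.59678506851196
tcp jig x 0.11947444255112473
```

Better: 24.8 mm, given that the pads read about 2.3 mm low (37.7 mm on the 40 mm body). Now I pull partway, 30 mm, and compare in the images before the last bit.

Request:
{"api": "send_rows", "payload": {"plan": [{"tx":-0.2,"ty":0,"tz":0,"ax":0,"ay":0,"az":0,"grip":0.6},{"tx":-0.4,"ty":0,"tz":0,"ax":0,"ay":0,"az":0,"grip":0.6},{"tx":-0.5,"ty":0,"tz":0,"ax":0,"ay":0,"az":0,"grip":0.6},{"tx":-0.5,"ty":0,"tz":0,"ax":0,"ay":0,"az":0,"grip":0.6},{"tx":-0.5,"ty":0,"tz":0,"ax":0,"ay":0,"az":0,"grip":0.6},{"tx":-0.5,"ty":0,"tz":0,"ax":0,"ay":0,"az":0,"grip":0.6},{"tx":-0.4,"ty":0,"tz":0,"ax":0,"ay":0,"az":0,"grip":0.6},{"tx":0,"ty":0,"tz":0,"ax":0,"ay":0,"az":0,"grip":0.6}]}}

```text
time_s: 14.03
eef_pos: [0.5325, 0.048, 0.0363]
orientation: [-2.42, -2.0, -0.006]
wrist_force: [1.2, 5.8, -2.3]
width: 0.0251
gripper_force: 78.7
```

Request:
{"api": "send_rows", "payload": {"plan": [{"tx":0,"ty":0,"tz":0,"ax":0,"ay":0,"az":0,"grip":0.6},{"tx":0,"ty":0,"tz":0,"ax":0,"ay":0,"az":0,"grip":0.6}]}}

```text
time_s: 14.2
eef_pos: [0.5326, 0.0484, 0.0363]
orientation: [-2.42, -2.0, -0.006]
wrist_force: [1.4, 7.3, -1.5]
width: 0.0249
gripper_force: 78.7
```

Run:
```python
from h import *
go(loc(JIG,.149,0,.036),JIG[2]);s=monitor.get_state();c,sn=np.cos(JIG[2]),np.sin(JIG[2]);print('Fx jig',s['wrist_force'][:2]@[c,sn],s['wrist_force'],s['gripper_force'])
d=s['eef_pos'][:2]-JIG[:2];print('tcp jig x',d@[c,sn])
f4,t4=load('side4'),load('top4');f5=grab_frame('side');save(f5,'side5');t5=grab_frame('top');save(t5,'top5')
def crop(f,u0,v0,w,h,k,fy=None): return cv2.resize(f['color'][v0:v0+h,u0:u0+w],None,fx=k,fy=k,interpolation=cv2.INTER_CUBIC)
print(proj(f4,[loc(JIG,.128,0,.055),loc(JIG,.1675,0,.0145)]),proj(t4,[loc(JIG,.128,0,.055),loc(JIG,.1675,0,.0145)]))
a=crop(f4,238,206,40,25,10);b=crop(f5,238,206,40,25,10);c_=crop(t4,154,180,40,25,10);e=crop(t5,200,190,40,25,10)
cv2.imwrite('pics/q5.png',np.vstack([np.hstack([a,b]),np.hstack([c_,e])]))
```

```text
rot [ 0.0009 -0.0042 -0.0017] shift cm [-0.19  0.03  0.03] | t 14.2 pos [0.5326 0.0484 0.0363] tilt [ 0.002  0.004 -1.   ] j6 0.14 w 0.0249
Fx jig -7.384005126255453 [ 1.38639975  7.25268934 -1.54630661] 78.69343757629395
tcp jig x 0.1471028642710532
[[255.97665184 219.02327424]
 [262.46492949 220.21921784]] [[223.50443735 205.62250616]
 [236.36434341 208.93760335]]
```

View pics/q5.png

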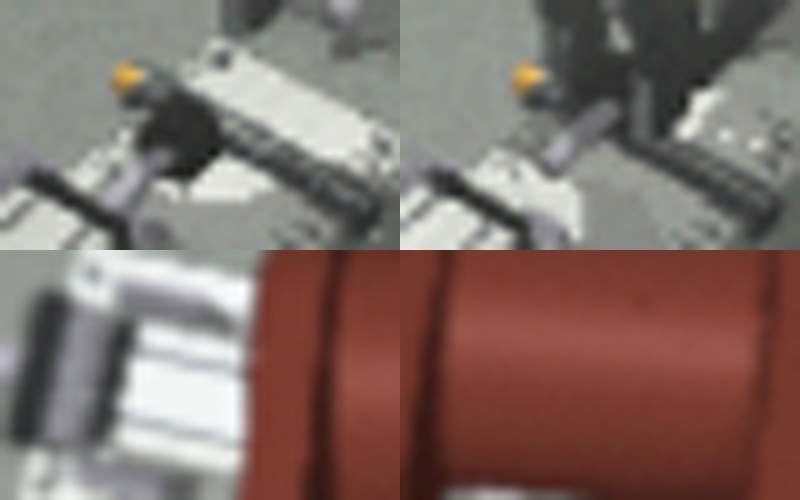

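Side pane before the pull: knob blob at (178,137) with the index bar behind it. After the pull the rod is visible at (580,135), extended to the knob inside the gripper. The top view is covered by the arm, so I measure the sensor's start position and the index line by sub-pixel profiles in the earlier pictures.

```bash
cat > prof.py <<'E'
from h import *
def prof(f,base,xs,y,z):
    P=[loc(base,x,y,z) for x in xs];q=proj(f,P).astype(np.float32)
    g=cv2.cvtColor(f['color'],cv2.COLOR_BGR2GRAY).astype(np.float32)
    return cv2.remap(g,q[:,0].reshape(1,-1),q[:,1].reshape(1,-1),cv2.INTER_LINEAR)[0]
def cross(xs,p,lv,i0=0):
    r=[xs[i]+(lv-p[i])/(p[i+1]-p[i])*(xs[i+1]-xs[i]) for i in range(i0,len(p)-1) if (p[i]-lv)*(p[i+1]-lv)<0];return np.round(np.array(r)*1000,1)
t0,s0,t4,s4=[load(n) for n in('top0','side0','top4','side4')]
xs=np.arange(-.1,.1,.0005)
print('sensor on bench top0 cap/white crossings'); 
for y in(-.005,0,.005):print(cross(xs,prof(t0,SENS,xs,y,.04),140))
print('seated top4')
xs=np.arange(-.09,-.035,.0005)
for y in(-.005,0,.005):print(cross(xs,prof(t4,JIG,xs,y,.075),140))
xs=np.arange(.145,.195,.0005)
for n,f in(('top0',t0),('side0',s0)):
    for y in(-.035,-.025,-.015,.0,.015,.025):
        p=prof(f,JIG,xs,y,.0145);print(n,y,cross(xs,p,150),p[::6].astype(int))
# plate ends in both
xs=np.arange(-.12,.23,.0005)
for n,f in(('top0',t0),('side0',s0)):
    for y in(-.035,.035):
        p=prof(f,JIG,xs,y,.008);c=cross(xs,p,180);print(n,y,'plate ends',c[0],c[-1])
    q=[]
    for x in(.09,.13):
        ys=np.arange(-.07,.07,.0005);pp=proj(f,[loc(JIG,x,y,.008) for y in ys]).astype(np.float32)
        g=cv2.cvtColor(f['color'],cv2.COLOR_BGR2GRAY).astype(np.float32);p=cv2.remap(g,pp[:,:1].T,pp[:,1:].T,1)[0];c=cross(ys,p,180);print('  sides',x,c[0],c[-1])
# knob in side4: fit x shift on dark mask left/below
u0,u1,v0,v1=248,264,210,228
g=cv2.cvtColor(s4['color'],cv2.COLOR_BGR2GRAY)[v0:v1,u0:u1].astype(float)
np.set_printoptions(linewidth=200);print(g.astype(int))
for sx in(-.003,0,.003):
    b=loc(JIG,sx,0,0);m=render(s4,sensor_parts([b[0],b[1],JIG[2]],.035)[3:],(u0,u1,v0,v1));print(sx);print((m*9).round().astype(int))
E
python3 prof.py
```

```text
sensor on bench top0 cap/white crossings
[-55.5  59.   68.4  76.2  91.2]
[-98.2 -56.3  58.9  67. ]
[-97.  -93.6 -56.7  58.7  69.1  77.5]
seated top4
[-73.7 -68.1 -56.4]
[-74.2 -70.5 -55.6]
[-73.6 -70.7 -56. ]
top0 -0.035 [160.4 172.9] [217 221 230 228 203 155 136 141 134 141 182 222 226 219 220 221 203]
top0 -0.025 [161.4 172. ] [235 235 235 235 224 182 139 135 142 149 203 230 236 236 235 235 236]
top0 -0.015 [161.9 171. ] [236 236 235 233 220 179 135 138 137 160 207 233 236 235 235 235 236]
top0 0.0 [162.2 171.9] [236 236 236 235 226 192 136 132 129 150 197 229 236 236 235 235 236]
top0 0.015 [162.4 171.5] [236 235 235 234 223 189 142 135 131 156 204 233 236 236 236 236 236]
top0 0.025 [162.6 172.6] [235 235 236 236 225 181 145 138 133 140 188 232 237 236 235 236 236]
side0 -0.035 [157.7 178.1] [202 188 201 205 164 108  78  83 111 130 125 148 191 204 185 182 174]
side0 -0.025 [160.  176.9] [218 218 218 216 206 150  83  83 111 137 137 165 208 217 217 218 217]
side0 -0.015 [160.1 176.9] [220 218 217 216 204 151  90  88 101 120 131 166 210 215 218 217 216]
side0 0.0 [159.4 178.2] [219 
[... 2907 characters left out ...]
 0 0 0 0 0 0 0 0 0 0 0 0 0]
 [0 0 0 0 0 0 0 0 0 0 0 0 0 0 0 0]]
0.003
[[0 0 0 0 0 0 0 0 0 0 0 0 0 0 0 0]
 [0 0 0 0 0 0 0 0 0 0 0 0 0 0 0 0]
 [0 0 0 0 0 0 0 0 0 0 0 0 0 0 0 0]
 [0 0 0 0 0 0 0 0 0 0 0 0 0 0 0 0]
 [0 0 0 0 0 0 0 0 0 0 0 0 0 0 0 0]
 [0 0 0 0 0 0 1 2 1 0 0 0 0 0 0 0]
 [0 0 0 0 0 3 9 9 8 5 0 0 0 0 0 0]
 [0 0 0 0 3 9 9 9 9 9 6 0 0 0 0 0]
 [0 0 0 4 9 9 9 9 9 9 9 4 0 0 0 0]
 [0 0 2 9 9 9 9 9 9 9 9 8 0 0 0 0]
 [0 0 3 9 9 9 9 9 9 9 9 9 2 0 0 0]
 [0 0 1 9 9 9 9 9 9 9 9 9 1 0 0 0]
 [0 0 0 5 9 9 9 9 9 9 9 3 0 0 0 0]
 [0 0 0 0 7 9 9 9 9 9 3 0 0 0 0 0]
 [0 0 0 0 0 6 9 9 9 2 0 0 0 0 0 0]
 [0 0 0 0 0 0 1 3 2 0 0 0 0 0 0 0]
 [0 0 0 0 0 0 0 0 0 0 0 0 0 0 0 0]
 [0 0 0 0 0 0 0 0 0 0 0 0 0 0 0 0]]
```

Line minus knob-face start comes out at 37.6 mm in the top frame and 38.0 mm in the side frame, so the TCP target is jig x ≈ 0.157. About 10 mm remain, and I approach from below.

Request:
{"api": "send_rows", "payload": {"plan": [{"tx":-0.3,"ty":0,"tz":0,"ax":0,"ay":0,"az":0,"grip":0.6},{"tx":-0.3,"ty":0,"tz":0,"ax":0,"ay":0,"az":0,"grip":0.6},{"tx":-0.2,"ty":0,"tz":0,"ax":0,"ay":0,"az":0,"grip":0.6},{"tx":0,"ty":0,"tz":0,"ax":0,"ay":0,"az":0,"grip":0.6},{"tx":0,"ty":0,"tz":0,"ax":0,"ay":0,"az":0,"grip":0.6},{"tx":0,"ty":0,"tz":0,"ax":0,"ay":0,"az":0,"grip":0.6}]}}

```text
time_s: 14.8
eef_pos: [0.5311, 0.0409, 0.0363]
orientation: [-2.42, -2.0, -0.007]
wrist_force: [0.9, 7.9, -1.2]
width: 0.0247
gripper_force: 78.7
```

```bash
cat > x.py <<'E'
from h import *
go(loc(JIG,.157,0,.036),JIG[2]);s=monitor.get_state();c,sn=np.cos(JIG[2]),np.sin(JIG[2]);print('Fx jig',s['wrist_force'][:2]@[c,sn],s['wrist_force'],s['gripper_force'])
d=s['eef_pos'][:2]-JIG[:2];print('tcp jig x',d@[c,sn])
E
python3 x.py
python3 - <<'E'
from h import *
f5=grab_frame('side');save(f5,'side6');t=grab_frame('top');save(t,'top6')
g=cv2.resize(f5['color'][196:236,230:286],None,fx=14,fy=14,interpolation=cv2.INTER_CUBIC)
cv2.imwrite('pics/q6.png',g)
q=lambda *a:((proj(f5,[loc(JIG,*a)])[0]-[230,196]+.5)*14-.5).round(0)
o=.0035
print('pred knob face top',q(.1572+o+.0,0,.069),'rear top',q(.1392+o,0,.069),'rear mid',q(.1392+o,0,.055),'line',q(.1668+o,0,.0145),'bushing end',q(.073+.002+o,0,.055))
E
```

```text
rot [ 0.0009 -0.0047 -0.0017] shift cm [-0.22  0.03  0.03] | t 14.8 pos [0.5311 0.0409 0.0363] tilt [ 0.002  0.004 -1.   ] j6 0.13 w 0.0247
Fx jig -7.884326947141362 [ 0.89843378  7.85464034 -1.19183013] 78.7255346775055
tcp jig x 0.15479277574393643
pred knob face top [449. 214.] rear top [406. 256.] rear mid [405. 294.] line [467. 339.] bushing end [248. 449.]
```

View pics/q6.png

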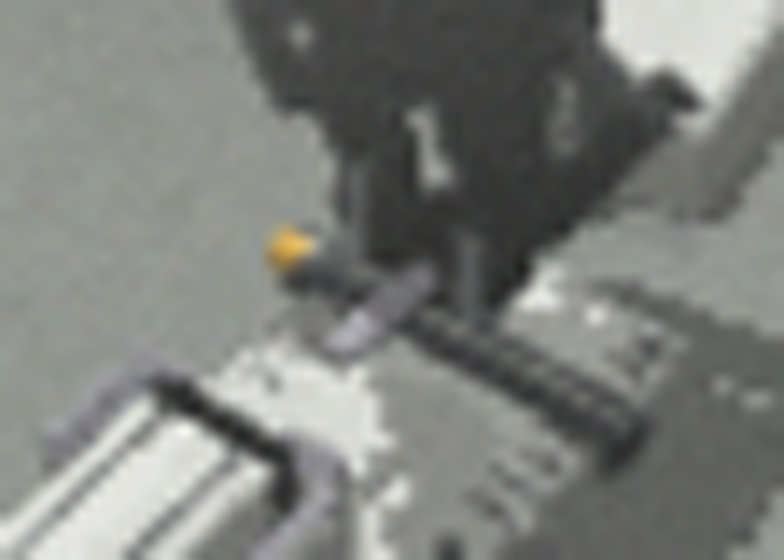

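The side view shows the rod running to the knob at about (428,275). The prediction for a face at 164.5 mm is (422,277), so the grip has not slipped. The index and thumbscrew (290,248) have not moved. The last 2.2 mm now.

Request:
{"api": "send_rows", "payload": {"plan": [{"tx":-0.1,"ty":0,"tz":0,"ax":0,"ay":0,"az":0,"grip":0.6},{"tx":-0.1,"ty":0,"tz":0,"ax":0,"ay":0,"az":0,"grip":0.6},{"tx":0,"ty":0,"tz":0,"ax":0,"ay":0,"az":0,"grip":0.6},{"tx":0,"ty":0,"tz":0,"ax":0,"ay":0,"az":0,"grip":0.6},{"tx":0,"ty":0,"tz":0,"ax":0,"ay":0,"az":0,"grip":0.6},{"tx":0,"ty":0,"tz":0,"ax":0,"ay":0,"az":0,"grip":0.6}]}}

```text
time_s: 15.4
eef_pos: [0.5308, 0.0391, 0.0363]
orientation: [-2.42, -2.0, -0.007]
wrist_force: [1.3, 8.4, -2.0]
width: 0.0247
gripper_force: 78.7
```

```bash
python3 x.py
```

```text
rot [ 0.0009 -0.005  -0.0017] shift cm [-0.04  0.03  0.03] | t 15.4 pos [0.5308 0.0391 0.0363] tilt [ 0.002  0.005 -1.   ] j6 0.12 w 0.0247
Fx jig -8.504888310558291 [ 1.27589996  8.41460075 -1.98247762] 78.73198986053467
tcp jig x 0.15658679307584575
```

Request:
{"api": "send_rows", "payload": {"plan": [{"tx":-0.05,"ty":0,"tz":0,"ax":0,"ay":0,"az":0,"grip":0.6},{"tx":0,"ty":0,"tz":0,"ax":0,"ay":0,"az":0,"grip":0.6},{"tx":0,"ty":0,"tz":0,"ax":0,"ay":0,"az":0,"grip":0.6},{"tx":0,"ty":0,"tz":0,"ax":0,"ay":0,"az":0,"grip":0.6},{"tx":0,"ty":0,"tz":0,"ax":0,"ay":0,"az":0,"grip":0.6},{"tx":0,"ty":0,"tz":0,"ax":0,"ay":0,"az":0,"grip":0.6}]}}

```text
time_s: 15.9
eef_pos: [0.5307, 0.0387, 0.0363]
orientation: [-2.42, -2.0, -0.007]
wrist_force: [1.6, 9.1, -2.6]
width: 0.0248
gripper_force: 78.7
```

```bash
python3 x.py; python3 -c "
from h import *
print(job.hand_in())"
```

```text
rot [ 0.0009 -0.0052 -0.0017] shift cm [-0.    0.03  0.03] | t 15.9 pos [0.5307 0.0387 0.0363] tilt [ 0.002  0.005 -1.   ] j6 0.12 w 0.0248
Fx jig -9.281474976287122 [ 1.62572665  9.13862583 -2.60703115] 78.73984694480896
tcp jig x 0.15697445404375845
the job is handed in; nothing more can be done
None
```

I handed the job in at 15.9 s: the sensor is seated flat in the nest, and the arm is holding the rod against its spring with the knob's end face over the index line to an estimated 1 mm (worked out from arm travel and earlier pictures, as the gripper hid the face).

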